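# Sort a printed batch into the sample-marked parts trays

### The arm

A 6-joint arm with a two-finger parallel gripper is mounted at the origin on the work surface. World frame = base frame: x ahead of the robot, y to its left, z up, the work surface at z = 0. Lengths are in mm, angles in rad, forces in N, time in s.
With the tool pointing down it reaches from about 275 to 850 mm from the base axis. Payload 19 kg.
Tool frame: the origin (TCP) lies midway between the tips of the shut fingers; the grasp point (between the pads) lies 19 mm behind it; z points along the fingers, y is the line along which they close (so a half turn about z gives the same grasp; the last joint's range is limited). The gripper opens to 85 mm and grips with 20 to 120 N. Pads are 22 mm wide; open, the fingers measure 114 mm over their backs; the gripper's body (76 mm by 85 mm) begins 54 mm behind the grasp point. The pads swing forward as they close: fully open they stand 13 mm farther back than shut.
Start: joints at [0.985, 0.15, 1.437, -0, 1.554, -0.134], TCP at [251.036, 517.273, 231.267] pointing down, gripper open.
Joint ranges: [-2.8, 2.8], [-0.68, 2.1], [0.12, 2.68], [-1.39, 4.53], [0.16, 2.79], [-2.81, 2.81]. Speed limits (rad/s): [1.89, 1.89, 2.22, 3.01, 3.01, 3.01].

### API

Orientations are given as a unit quaternion [w, x, y, z].
In Python, from rig import get_obs, read_camera, finish_job gives the robot as it stands.
- The arm moves only by the tool send_rows, never from a script. Its argument "commands" is a list of rows, each an object of numbers: "hand": the closure, from 0 (fully open) to 1 (shut); "tx", "ty", "tz": the shift along the tool's x, y, z in m; "wx", "wy", "wz": the turn, a rotation vector about the tool's x, y, z in units of 5 degrees (1.0 is 5 degrees). In form: [{"hand": .., "tx": .., "ty": .., "tz": .., "wx": .., "wy": .., "wz": ..}, ...]. A call has 1 to 12 rows; each row shifts and turns the commanded pose from where the row before left it, along the tool's axes as they then stand; what a row does not reach is not made up. A row lasts 1/10 s, in which the tool goes at most 50 mm and 8.59 degrees, less where a joint would pass 70% of its speed; a pose out of reach is approached as far as the arm can. A call is refused whole if a number of a shift passes 0.05 or a number of a turn 1, either way. A call with a gripper value outside its range is refused whole. The fingers move at their own pace and stop on an object; "force" is the grip in N (left out, the last holds). Time passes only in rows, so rows that do not move let the fingers close. It gives the time, the measured TCP pose, the force, the opening and the grip force at its end, in the units of the state.
- get_obs(): the state, without advancing time (a new reading comes with each control period).
- read_camera(name): name is "scene" or "top" or "wrist"; returns a dict with "img" (480x640x3 uint8, blue, green, red), "fov_y" (degrees; the focal length in pixels is half the picture's height over the tangent of half this angle, whatever the lens; pixels are square), "cx", "cy" (the principal point, pixels), "T" (4x4, takes a point from camera to world coordinates). Camera axes: x right, y up, looking along -z (the intrinsics and any distortion apply to the point x, -y, -z); pixel columns grow to the right and rows downward; lengths in mm; the calibration is good to about 2 mm. A picture is of the moment at which its call begins. There is no depth.
- finish_job(): hands the job in; it is judged then, once.
The state is a dict: "clock": time; "qpos": joint angles; "joint_vel": joint speeds; "effort": joint torques, N m; "position": TCP position; "tcp_rot": TCP orientation; "wrist_force": force on the tool from outside, world axes, zero at the start; "wrist_torque": the same for the moment, N m; "gripper_width": finger opening in mm; "grip_force": force on a finger pad.
Only numpy, scipy, OpenCV 4.12 (cv2) and the standard library are available. Lean on these libraries where they do the work, as an engineer would, in place of code of your own. Each camera call takes 0.05 s, during which the arm holds its last target. There are 200 camera calls.

### The job

Clear the finished prints off the gold print sheet: sort the two gears, the two U-shaped axle brackets and the flanged sleeve into the grey trays, each into the tray whose glued-on sample shows the same part. Set every part upright, as it stands now, flat on the floor of its tray (side by side, not on top of one another). Leave the little boat on the sheet and the scraper beside it where they are.

Things in the scene. Friction and masses are not known exactly. Their poses are not given: they have to be found in the camera images.
- gear_a_mid (a point): Printed blue plastic spur gear, hub up, loose on the gold print sheet (2 mm thick, on the bench): toothed disc 49 mm across the teeth and 14 mm thick, round hub 18 mm across up to 28 mm in all. 22 g. Grip it across the teeth (fingers close to 48 mm) or by the hub. The point is its centre, 14 mm above its underside; z up along the bore.
- gear_b_mid (a point): Printed blue plastic spur gear, hub up, loose on the gold print sheet (2 mm thick, on the bench): toothed disc 49 mm across the teeth and 14 mm thick, round hub 18 mm across up to 28 mm in all. 22 g. Grip it across the teeth (fingers close to 48 mm) or by the hub. The point is its centre, 14 mm above its underside; z up along the bore.
- bracket_a_mid (a point): Printed blue plastic U-shaped axle bracket on the gold print sheet (2 mm thick, on the bench): base 44 mm (x) by 40 mm (y), 6 mm thick, with two upright round-topped cheeks 6 mm thick, 30 mm long in x, 36 mm tall in all. The cheeks' outer faces are 40 mm apart along its y: grip across these. 24 g. Point: its centre, 18 mm above its underside.
- bracket_b_mid (a point): Printed blue plastic U-shaped axle bracket on the gold print sheet (2 mm thick, on the bench): base 44 mm (x) by 40 mm (y), 6 mm thick, with two upright round-topped cheeks 6 mm thick, 30 mm long in x, 36 mm tall in all. The cheeks' outer faces are 40 mm apart along its y: grip across these. 24 g. Point: its centre, 18 mm above its underside.
- sleeve_mid (a point): Printed blue plastic flanged sleeve, standing on its flange on the gold print sheet (2 mm thick, on the bench): flange 34 mm across and 5 mm thick, plain round barrel 26 mm across up to 40 mm in all, with a wide blind bore (16 mm) in the top. 18 g. Grip it by the barrel. The point is its centre, 20 mm above its underside; z up along the bore.
- gear_tray: Grey parts tray for gears, fixed: open bay 115 mm (x) by 150 mm (y) inside, walls 3 mm thick, 25 mm high, floor 3 mm thick. Origin: under the bay's centre, on the bench; z up. At its far side (+x) a low ledge 54 mm deep carries a glued-on sample gear as label (top 36 mm above the bench), part of the tray. The three trays stand in a row in any order, turned up to 4 degrees.
- bracket_tray: Grey parts tray for U-shaped brackets, fixed: open bay 115 mm (x) by 150 mm (y) inside, walls 3 mm thick, 25 mm high, floor 3 mm thick. Origin: under the bay's centre, on the bench; z up. At its far side (+x) a low ledge 54 mm deep carries a glued-on sample bracket as label (top 44 mm above the bench), part of the tray. The three trays stand in a row in any order, turned up to 4 degrees.
- sleeve_tray: Grey parts tray for sleeves, fixed: open bay 115 mm (x) by 150 mm (y) inside, walls 3 mm thick, 25 mm high, floor 3 mm thick. Origin: under the bay's centre, on the bench; z up. At its far side (+x) a low ledge 54 mm deep carries a glued-on sample sleeve as label (top 48 mm above the bench), part of the tray. The three trays stand in a row in any order, turned up to 4 degrees.
- boat_mid (a point): Small printed toy boat in the same blue plastic, 47 mm long, 26 mm wide, 37 mm tall to its funnel, loose on the print sheet among the parts. It stays there. The point is half-way up its middle, 18 mm above its underside.
- scraper: Print scraper lying loose on the bench to the left or right of the print sheet, blade away from the robot: black handle 105 by 28 mm, 16 mm thick, steel blade 48 mm wide, 187 mm over all along x (from -103 to +85 mm). Origin on its underside where the blade's neck begins; x towards the blade. It stays there.

How it is judged:
By the outcome, as a careful person would: the job done as asked, in the order asked, and still so for the second after the job is handed in, with the robot touching nothing.
It also fails if it takes over 115 s, if anything falls off the work surface, if the arm or the gripper's body presses on something with over 40 N, if the wrist force passes 120 N, or if a joint passes its speed limit or range.

## Working session

There is one attempt and no reset: what is moved stays moved. The work goes in short steps, Python scripts to look and compute and a tool call to move; the robot and the scene stay as the last step left them, time stands still between calls to the robot, and variables do not carry over. Pictures are saved under pics/ and viewed, at most 14 in all, crops included, and the job is handed in when it is done.

Besides the shell and the picture viewer there is one more tool, called after ">>>" by a JSON object that holds its "name" and its "arguments", one argument or row to a line. send_rows: Moves the arm, as the interface text tells. Its arguments: {"type":"object","properties":{"commands":{"type":"array","items":{"type":"object","properties":{"hand":{"type":"number"},"tx":{"type":"number"},"ty":{"type":"number"},"tz":{"type":"number"},"wx":{"type":"number"},"wy":{"type":"number"},"wz":{"type":"number"}}}},"force":{"type":"number"}},"required":["commands"]}

```bash
ls; mkdir -p pics; python3 - <<'E'
from rig import *
import cv2,numpy as np
o=get_obs();print(o)
for n in("scene","top","wrist"):
    r=read_camera(n);cv2.imwrite(f"pics/{n}0.png",r["img"]);print(n,r["fov_y"],r["cx"],r["cy"],np.round(r["T"],3).tolist(),[k for k in r])
E
```

```text
pics
{'clock': 0.0, 'qpos': array([ 9.85008960e-01,  1.50967384e-01,  1.43798066e+00,  8.71641666e-06,
        1.55383041e+00, -1.33981859e-01]), 'joint_vel': array([-1.21871203e-03, -2.23643625e-03,  7.73338096e-05,  5.53885176e-05,
       -3.76284187e-04,  1.73026838e-03]), 'effort': array([-2.29271507e-03, -7.13021564e+01, -5.70883477e+01, -1.22888878e-04,
        8.69189826e-03, -4.81421682e-05]), 'position': array([250.912393  , 517.10125165, 230.71114641]), 'tcp_rot': array([-2.12879205e-04,  2.23986305e-01,  9.74592111e-01, -5.53386623e-04]), 'wrist_force': array([-0.24601118, -0.2175419 , -0.23249688]), 'wrist_torque': array([0.02518797, 0.03390132, 0.00163065]), 'grip_force': 0.0, 'gripper_width': 85.43683790342459}
scene 45.61786098132744 333.05183646716347 244.51140906942638 [[0.611, -0.638, 0.469, 986.835], [0.792, 0.496, -0.357, -333.515], [-0.005, 0.589, 0.808, 857.73], [0.0, 0.0, 0.0, 1.0]] ['img', 'fov_y', 'cx', 'cy', 'T']
top 46.260646321079946 308.25246338240936 235.79484328069677 [[0.009, 0.993, -0.116, 393.408], [-1.0, 0.01, 0.013, 14.786], [0.014, 0.116, 0.993, 1114.771], [0.0, 0.0, 0.0, 1.0]] ['img', 'fov_y', 'cx', 'cy', 'T']
wrist 63.99974764913968 323.42993156306113 233.27443655061526 [[0.436, -0.867, -0.241, 189.959], [0.9, 0.42, 0.118, 546.916], [-0.002, -0.268, 0.963, 372.607], [0.0, 0.0, 0.0, 1.0]] ['img', 'fov_y', 'cx', 'cy', 'T']
```

View pics/top0.png

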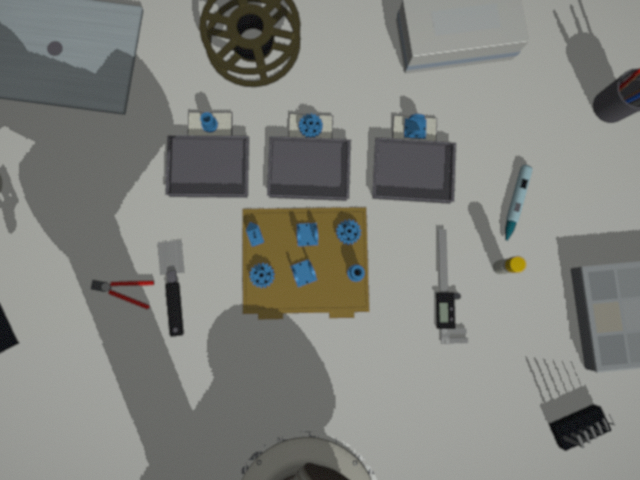

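View pics/scene0.png

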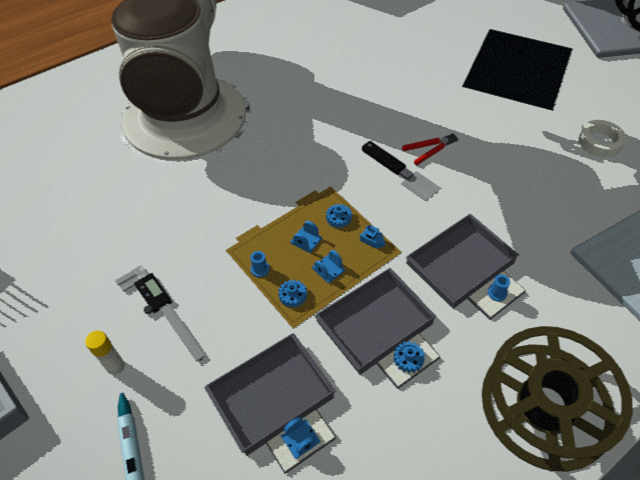

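Trays, top view: the left one at (208,165) is for sleeves, the middle one (310,168) for gears, the right one (414,170) for brackets. On the sheet are the boat (254,233), brackets (308,234) and (304,272), gears (348,231) and (262,273), and the sleeve (357,272). The scraper is at (174,300).

```bash
cat > h.py <<'E'
import cv2,numpy as np
from rig import *
from scipy.spatial.transform import Rotation as R
def f(r): return 240/np.tan(np.radians(r["fov_y"]/2))
def ray(r,p):
    F=f(r);T=np.array(r["T"]);d=T[:3,:3]@np.array([(p[0]-r["cx"])/F,-(p[1]-r["cy"])/F,-1.]);return T[:3,3],d
def toplane(r,p,z):
    o,d=ray(r,p);return o+d*(z-o[2])/d[2]
def proj(r,X):
    T=np.array(r["T"]);c=T[:3,:3].T@(np.array(X)-T[:3,3]);F=f(r);return r["cx"]+F*c[0]/-c[2],r["cy"]-F*c[1]/-c[2]
def tri(r1,p1,r2,p2):
    o1,d1=ray(r1,p1);o2,d2=ray(r2,p2);s=np.linalg.lstsq(np.c_[d1,-d2],o2-o1,rcond=None)[0]
    a=o1+s[0]*d1;b=o2+s[1]*d2;return (a+b)/2,np.linalg.norm(a-b)
def blue(im):
    h=cv2.cvtColor(im,cv2.COLOR_BGR2HSV);return cv2.inRange(h,(95,110,25),(125,255,255))
def blobs(m,a):
    n,l,s,c=cv2.connectedComponentsWithStats(m);return [(c[i],s[i]) for i in range(1,n) if s[i][4]>a]
def tool():
    o=get_obs();q=o["tcp_rot"];M=R.from_quat([q[1],q[2],q[3],q[0]]).as_matrix();return np.array(o["position"]),M,o
E
python3 - <<'E'
from h import *
t=read_camera("top");s=read_camera("scene")
for n,r in(("top",t),("scene",s)):
  print(n)
  for c,b in blobs(blue(r["img"]),40):
    print(np.round(c,1),b.tolist(),np.round(toplane(r,c,18),0))
h=cv2.cvtColor(t["img"],cv2.COLOR_BGR2HSV)
m=cv2.inRange(h,(15,100,60),(30,255,255));c=max(cv2.findContours(m,0,2)[0],key=cv2.contourArea)
print("sheet",[np.round(toplane(t,p,2)[:2]) for p in cv2.boxPoints(cv2.minAreaRect(c))])
# tray: dark outer
g=cv2.cvtColor(t["img"],cv2.COLOR_BGR2GRAY);m=(g<100).astype(np.uint8)*255; m[:130]=0;m[206:]=0;m[:,:160]=0;m[:,470:]=0
for c in cv2.findContours(m,0,2)[0]:
  if cv2.contourArea(c)>1500:
    rr=cv2.minAreaRect(c);print("tray",rr,np.round(toplane(t,rr[0],25)[:2]),[np.round(toplane(t,p,25)[:2]).tolist() for p in cv2.boxPoints(rr)])
E
```

```text
top
[633.1  98. ] [626, 93, 14, 10, 66] [ 812. -660.   18.]
[208.3 122.1] [201, 113, 16, 19, 233] [750. 203.  18.]
[310.2 125.4] [299, 114, 23, 23, 409] [746.  -1.  18.]
[415.1 126.4] [405, 114, 21, 24, 436] [ 746. -213.   18.]
[348.1 231.6] [337, 221, 23, 23, 405] [531. -78.  18.]
[254.  234.2] [247, 223, 16, 23, 238] [524. 107.  18.]
[306.7 234.3] [297, 224, 21, 22, 407] [525.   4.  18.]
[303.3 272.7] [292, 260, 24, 26, 409] [449.  10.  18.]
[261.6 274.8] [250, 264, 24, 23, 398] [445.  91.  18.]
[355.6 272.7] [348, 265, 16, 16, 189] [450. -92.  18.]
scene
[338.6 215.5] [326, 204, 26, 24, 460] [452.  87.  18.]
[306.7 236.9] [291, 221, 30, 32, 559] [456.  10.  18.]
[372.3 236.8] [360, 225, 25, 23, 377] [530. 105.  18.]
[258.8 264.1] [251, 251, 18, 26, 374] [452. -93.  18.]
[329.2 266.3] [312, 250, 33, 33, 602] [533.   3.  18.]
[498.9 287.6] [488, 274, 22, 27, 418] [747. 207.  18.]
[292.3 292.9] [279, 280, 28, 28, 583] [538. -81.  18.]
[408.6 356.3] [394, 341, 31, 32, 717] [748.  -2.  18.]
[299.2 436.3] [281, 417, 39, 41, 959] [ 744. -214.   18.]
sheet [array([576., 134.]), array([ 583., -116.]), array([ 366., -119.]), array([360., 126.])]
tray ((413.2479553222656, 165.30548095703125), (81.94381713867188, 71.35848236083984), 2.12109637260437) [ 664. -207.] [[595.0, -122.0], [740.0, -128.0], [735.0, -293.0], [590.0, -284.0]]
tray ((307.850830078125, 163.87889099121094), (82.40061950683594, 68.64155578613281), 2.2025980949401855) [665.   3.] [[598.0, 86.0], [737.0, 83.0], [733.0, -82.0], [594.0, -76.0]]
tray ((206.5, 163.0), (66.0, 83.0), 90.0) [664. 203.] [[730.0, 288.0], [732.0, 123.0], [599.0, 120.0], [597.0, 282.0]]
```

>>> {"name": "send_rows", "arguments": {
  "commands": [
    {"hand":0,"tx":-0.0352,"ty":-0.0308},
    {"hand":0,"tx":-0.0352,"ty":-0.0308},
    {"hand":0,"tx":-0.0352,"ty":-0.0308},
    {"hand":0,"tx":-0.0352,"ty":-0.0308},
    {"hand":0,"tx":-0.0352,"ty":-0.0308},
    {"hand":0,"tx":-0.0352,"ty":-0.0308},
    {"hand":0,"tx":-0.0352,"ty":-0.0308},
    {"hand":0,"tx":-0.0352,"ty":-0.0308},
    {"hand":0,"tx":-0.0352,"ty":-0.0308},
    {"hand":0,"tx":-0.0352,"ty":-0.0308},
    {"hand":0,"tx":-0.0352,"ty":-0.0308},
    {"hand":0,"tx":-0.0352,"ty":-0.0308}
  ],
  "force": 30
}}

```text
invalid input at $.commands[0]: expected keys hand, tx, ty, tz, wx, wy, wz
```

>>> {"name": "send_rows", "arguments": {
  "commands": [
    {"hand":0,"wz":-0.86},
    {"hand":0,"wz":-0.86},
    {"hand":0,"wz":-0.86},
    {"hand":0,"wz":-0.86},
    {"hand":0,"wz":-0.86},
    {"hand":0,"wz":-0.86},
    {"hand":0},
    {"hand":0}
  ]
}}

```text
invalid input at $.commands[0]: expected keys hand, tx, ty, tz, wx, wy, wz
```

```bash
python3 - <<'E'
from h import *
p,M,o=tool();print(p,M.round(3).tolist(),o["clock"],o["qpos"].round(2))
r=read_camera("wrist");cv2.imwrite("pics/w1.png",r["img"])
for c,b in blobs(blue(r["img"]),150): print(np.round(c,1),b.tolist(),np.round(toplane(r,c,18),0))
E
```

```text
[250.98007808 517.21217138 230.99381787] [[-0.9, 0.437, -0.0], [0.437, 0.9, -0.001], [0.0, -0.001, -1.0]] 0.25 [ 0.99  0.15  1.44 -0.    1.55 -0.13]
[ 77.3 476.4] [62, 472, 34, 8, 180] [418. 117.  18.]
```

View pics/w1.png

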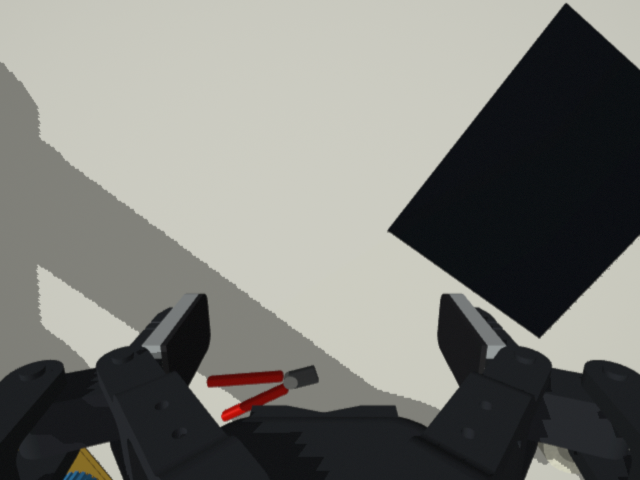

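The open fingers fill the lower half of the wrist picture, at (200,320) and (450,320). The usable view is above row 300, toward tool +x. I'll resend the moves with all keys filled in.

>>> {"name": "send_rows", "arguments": {
  "commands": [
    {"hand":0,"tx":-0.0412,"ty":-0.0279,"tz":0,"wx":0,"wy":0,"wz":0},
    {"hand":0,"tx":-0.0412,"ty":-0.0279,"tz":0,"wx":0,"wy":0,"wz":0},
    {"hand":0,"tx":-0.0412,"ty":-0.0279,"tz":0,"wx":0,"wy":0,"wz":0},
    {"hand":0,"tx":-0.0412,"ty":-0.0279,"tz":0,"wx":0,"wy":0,"wz":0},
    {"hand":0,"tx":-0.0412,"ty":-0.0279,"tz":0,"wx":0,"wy":0,"wz":0},
    {"hand":0,"tx":-0.0412,"ty":-0.0279,"tz":0,"wx":0,"wy":0,"wz":0},
    {"hand":0,"tx":-0.0412,"ty":-0.0279,"tz":0,"wx":0,"wy":0,"wz":0},
    {"hand":0,"tx":-0.0412,"ty":-0.0279,"tz":0,"wx":0,"wy":0,"wz":0},
    {"hand":0,"tx":-0.0412,"ty":-0.0279,"tz":0,"wx":0,"wy":0,"wz":0},
    {"hand":0,"tx":-0.0412,"ty":-0.0279,"tz":0,"wx":0,"wy":0,"wz":0},
    {"hand":0,"tx":-0.0412,"ty":-0.0279,"tz":0,"wx":0,"wy":0,"wz":0},
    {"hand":0,"tx":-0.0412,"ty":-0.0279,"tz":0,"wx":0,"wy":0,"wz":0}
  ],
  "force": 30
}}

```text
clock: 1.5
position: [550.3, -1.9, 231.4]
tcp_rot: [0.0, 0.224, 0.975, 0.0]
wrist_force: [0.3, 0.4, 0.5]
gripper_width: 85.3
grip_force: 0.0
```

>>> {"name": "send_rows", "arguments": {
  "commands": [
    {"hand":0,"tx":0,"ty":0,"tz":0,"wx":0,"wy":0,"wz":-0.865},
    {"hand":0,"tx":0,"ty":0,"tz":0,"wx":0,"wy":0,"wz":-0.865},
    {"hand":0,"tx":0,"ty":0,"tz":0,"wx":0,"wy":0,"wz":-0.865},
    {"hand":0,"tx":0,"ty":0,"tz":0,"wx":0,"wy":0,"wz":-0.865},
    {"hand":0,"tx":0,"ty":0,"tz":0,"wx":0,"wy":0,"wz":-0.865},
    {"hand":0,"tx":0,"ty":0,"tz":0,"wx":0,"wy":0,"wz":-0.865},
    {"hand":0,"tx":0,"ty":0,"tz":0,"wx":0,"wy":0,"wz":0},
    {"hand":0,"tx":0,"ty":0,"tz":0,"wx":0,"wy":0,"wz":0}
  ]
}}

```text
clock: 2.3
position: [549.6, 0.2, 231.3]
tcp_rot: [-0.0, 0.001, 1.0, -0.0]
wrist_force: [0.2, 0.3, 0.6]
gripper_width: 85.2
grip_force: 0.0
```

```bash
python3 - <<'E'
from h import *
p,M,o=tool();print(p,M.round(3).tolist(),o["clock"],o["qpos"].round(2))
r=read_camera("wrist");cv2.imwrite("pics/w2.png",r["img"])
for c,b in blobs(blue(r["img"]),150): print(np.round(c,1),b.tolist(),np.round(toplane(r,c,18),0))
E
```

```text
[5.49632457e+02 2.09081894e-01 2.31253193e+02] [[-1.0, 0.001, -0.0], [0.001, 1.0, -0.0], [0.0, -0.0, -1.0]] 2.3 [-0.14  0.1   1.5  -0.    1.55 -1.71]
[426.5  80.7] [398, 51, 58, 60, 2391] [444.  89.  18.]
[335.2  87.2] [305, 56, 58, 64, 2401] [449.  10.  18.]
[215.7  88.6] [193, 70, 46, 40, 1375] [450. -93.  18.]
[438.5 172.3] [418, 148, 40, 52, 1377] [522. 106.  18.]
[326.8 174.1] [304, 150, 47, 49, 2035] [524.   3.  18.]
[240.  180.5] [214, 155, 53, 53, 1970] [530. -77.  18.]
[322.1 380.8] [300, 363, 45, 40, 1454] [745.  -1.  18.]
```

View pics/w2.png

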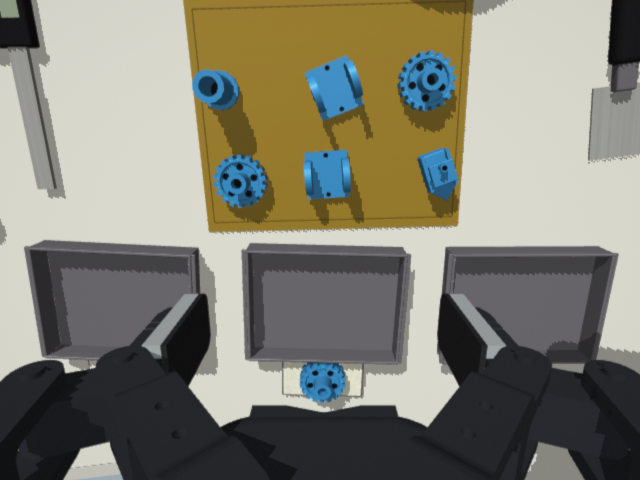

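The wrist view shows the sheet clearly. Sleeve (215,88), bracket B (335,87, turned about 20°), gear B (427,80), gear A (240,181), bracket A (327,174), boat (438,172). The middle tray opening is (248..405, 250..360). I'll take one enlarged crop for exact centres.

```bash
python3 - <<'E'
import cv2
i=cv2.imread("pics/w2.png")[40:220,185:475]
i=cv2.resize(i,None,fx=2.75,fy=2.75,interpolation=cv2.INTER_CUBIC);i=cv2.convertScaleAbs(i,alpha=1.5,beta=25)
cv2.imwrite("pics/w2c.png",i)
E
```

```text
(no output)
```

View pics/w2c.png

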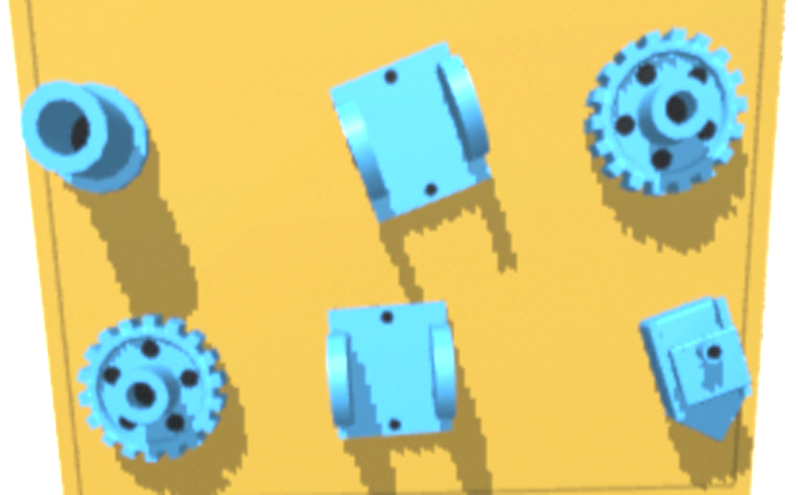

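The bracket screw holes (on the base top, z=8) are at crop (391,76)/(431,189) and (387,316)/(394,424). The gear hub bores are at (144,394) and (677,110), and the sleeve mouth is at (66,127).

```bash
python3 - <<'E'
from h import *
r=read_camera("wrist")
g=lambda x,y:((x+.5)/2.75+184.5,(y+.5)/2.75+39.5)
for n,a,b in(("brB",(391,76),(431,189)),("brA",(387,316),(394,424))):
  A=toplane(r,g(*a),8);B=toplane(r,g(*b),8);d=B-A;print(n,((A+B)/2).round(1),np.linalg.norm(d).round(1),"x-axis deg",np.degrees(np.arctan2(d[1],d[0])).round(1))
for n,a,z in(("gA",(144,394),30),("gB",(677,110),30),("sl",(66,127),42)): print(n,toplane(r,g(*a),z).round(1))
# disc centres from outlines
m=blue(r["img"])
for c in cv2.findContours(m,0,2)[0]:
  if cv2.contourArea(c)>1000 and 40<c[:,0,1].mean()<220:
    (x,y),rad=cv2.minEnclosingCircle(c);a=toplane(r,(x,y),14);b=toplane(r,(x+rad,y),14);print(np.round((x,y),1),a.round(1),"D",2*np.linalg.norm(a-b).round(1))
# trays: gray floor/top outlines by corner at z=25
t=r["img"];hsv=cv2.cvtColor(t,cv2.COLOR_BGR2HSV);gr=cv2.cvtColor(t,cv2.COLOR_BGR2GRAY)
m=cv2.inRange(gr,0,125);m[:238]=0
for (u,v) in((248,248),(410,255),(30,243),(199,249),(446,249),(616,253),(250,361),(404,362),(42,358)): print((u,v),toplane(r,(u,v),25).round(1)[:2])
E
```

```text
brB [448.8   9.8   8. ] 36.9 x-axis deg 21.0
brA [525.6   3.2   8. ] 37.1 x-axis deg 3.8
gA [530.4 -77.2  30. ]
gB [444.2  89.8  30. ]
sl [450.1 -92.7  42. ]
[239.7 180.7] [530.6 -78.2  14. ] D 50.2
[327.1 173.7] [524.1   3.5  14. ] D 56.4
[438.6 173.8] [524.3 107.2  14. ] D 49.4
[214.7  89.2] [450.2 -95.4  14. ] D 42.2
[334.5  87.5] [448.8   9.8  14. ] D 58.8
[427.3  80.9] [443.4  90.9  14. ] D 53.8
(248, 248) [593.1 -71.7]
(410, 255) [600.2  82.8]
(30, 243) [ 588.1 -278.1]
(199, 249) [ 594.1 -118.4]
(446, 249) [594.2 116.7]
(616, 253) [598.2 279.2]
(250, 361) [716.  -76.1]
(404, 362) [717.2  83.6]
(42, 358) [ 712.4 -291.2]
```

>>> {"name": "send_rows", "arguments": {
  "commands": [
    {"hand":0.47,"tx":0,"ty":0,"tz":0,"wx":0,"wy":0,"wz":1},
    {"hand":0.47,"tx":0,"ty":0,"tz":0,"wx":0,"wy":0,"wz":1},
    {"hand":0.47,"tx":0,"ty":0,"tz":0,"wx":0,"wy":0,"wz":1},
    {"hand":0.47,"tx":0,"ty":0,"tz":0,"wx":0,"wy":0,"wz":1},
    {"hand":0.47,"tx":0,"ty":0,"tz":0,"wx":0,"wy":0,"wz":1},
    {"hand":0.47,"tx":0,"ty":0,"tz":0,"wx":0,"wy":0,"wz":1},
    {"hand":0.47,"tx":0,"ty":0,"tz":0,"wx":0,"wy":0,"wz":1},
    {"hand":0.47,"tx":0,"ty":0,"tz":0,"wx":0,"wy":0,"wz":1},
    {"hand":0.47,"tx":0,"ty":0,"tz":0,"wx":0,"wy":0,"wz":1},
    {"hand":0.47,"tx":0,"ty":0,"tz":0,"wx":0,"wy":0,"wz":1},
    {"hand":0.47,"tx":0,"ty":0,"tz":0,"wx":0,"wy":0,"wz":1},
    {"hand":0.47,"tx":0,"ty":0,"tz":0,"wx":0,"wy":0,"wz":1}
  ]
}}

```text
clock: 3.6
position: [549.7, 0.2, 231.3]
tcp_rot: [-0.0, 0.502, 0.865, -0.0]
wrist_force: [0.1, -1.0, 0.2]
gripper_width: 45.3
grip_force: 0.0
```

>>> {"name": "send_rows", "arguments": {
  "commands": [
    {"hand":0.47,"tx":0,"ty":0,"tz":0,"wx":0,"wy":0,"wz":1},
    {"hand":0.47,"tx":0,"ty":0,"tz":0,"wx":0,"wy":0,"wz":1},
    {"hand":0.47,"tx":0,"ty":0,"tz":0,"wx":0,"wy":0,"wz":1},
    {"hand":0.47,"tx":0,"ty":0,"tz":0,"wx":0,"wy":0,"wz":1},
    {"hand":0.47,"tx":0,"ty":0,"tz":0,"wx":0,"wy":0,"wz":1},
    {"hand":0.47,"tx":0,"ty":0,"tz":0,"wx":0,"wy":0,"wz":1},
    {"hand":0.47,"tx":-0.0259,"ty":-0.0064,"tz":0.04,"wx":0,"wy":0,"wz":0},
    {"hand":0.47,"tx":-0.0259,"ty":-0.0064,"tz":0.04,"wx":0,"wy":0,"wz":0},
    {"hand":0.47,"tx":-0.0259,"ty":-0.0064,"tz":0.04,"wx":0,"wy":0,"wz":0},
    {"hand":0.47,"tx":0,"ty":0,"tz":0,"wx":0,"wy":0,"wz":0},
    {"hand":0.47,"tx":0,"ty":0,"tz":0,"wx":0,"wy":0,"wz":0}
  ]
}}

```text
clock: 4.7
position: [530.4, -77.8, 111.1]
tcp_rot: [-0.0, 0.707, 0.707, -0.0]
wrist_force: [0.6, 0.1, 1.0]
gripper_width: 45.3
grip_force: 0.0
```

```bash
cat > go.py <<'E'
from h import *
import sys
p,M,o=tool();t=np.array([float(v) for v in sys.argv[1:4]])
print("pos",p.round(1),"yaw",np.degrees(np.arctan2(M[1,0],M[0,0])).round(1),"w",round(o["gripper_width"],1),"grip",round(o["grip_force"],1),"clk",o["clock"])
print("tool delta mm",(M.T@(t-p)).round(1))
E
python3 go.py 530.4 -77.5 19; python3 - <<'E'
from h import *
r=read_camera("wrist");cv2.imwrite("pics/w3.png",r["img"]); print(proj(r,(530.4,-77.5,30)))
E
```

```text
pos [530.4 -77.8 111.1] yaw 89.9 w 45.3 grip 0.0 clk 4.7
tool delta mm [ 0.3  0.1 92.1]
(np.float64(323.5674217238106), np.float64(241.93629454307393))
```

View pics/w3.png

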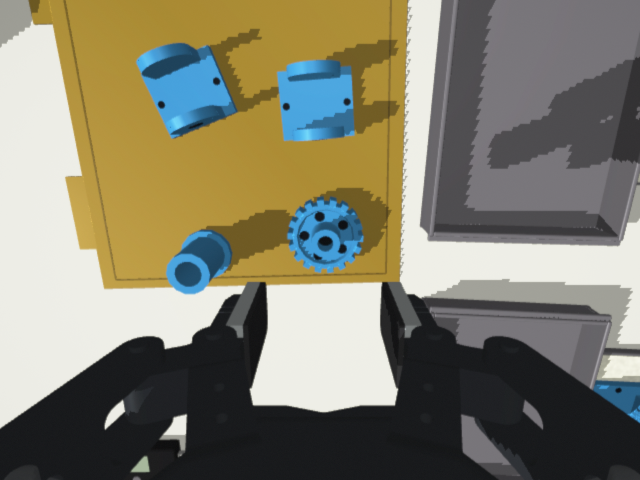

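The gear bore shows at (325,241) and the prediction was (323.6,242), so it's lined up. Next I descend and grip the hub.

>>> {"name": "send_rows", "arguments": {
  "commands": [
    {"hand":0.47,"tx":0,"ty":0,"tz":0.04,"wx":0,"wy":0,"wz":0},
    {"hand":0.47,"tx":0,"ty":0,"tz":0.03,"wx":0,"wy":0,"wz":0},
    {"hand":0.47,"tx":0,"ty":0,"tz":0.012,"wx":0,"wy":0,"wz":0},
    {"hand":0.47,"tx":0,"ty":0,"tz":0.01,"wx":0,"wy":0,"wz":0},
    {"hand":1,"tx":0,"ty":0,"tz":0,"wx":0,"wy":0,"wz":0},
    {"hand":1,"tx":0,"ty":0,"tz":0,"wx":0,"wy":0,"wz":0},
    {"hand":1,"tx":0,"ty":0,"tz":0,"wx":0,"wy":0,"wz":0},
    {"hand":1,"tx":0,"ty":0,"tz":0,"wx":0,"wy":0,"wz":0},
    {"hand":1,"tx":0,"ty":0,"tz":0,"wx":0,"wy":0,"wz":0},
    {"hand":1,"tx":0,"ty":0,"tz":0,"wx":0,"wy":0,"wz":0}
  ],
  "force": 25
}}

```text
clock: 5.75
position: [531.4, -77.7, 20.6]
tcp_rot: [0.001, 0.707, 0.707, 0.001]
wrist_force: [1.8, 2.1, 8.0]
gripper_width: 16.1
grip_force: 25.0
```

>>> {"name": "send_rows", "arguments": {
  "commands": [
    {"hand":1,"tx":0,"ty":0,"tz":-0.02,"wx":0,"wy":0,"wz":0},
    {"hand":1,"tx":0,"ty":0,"tz":-0.03,"wx":0,"wy":0,"wz":0},
    {"hand":1,"tx":0,"ty":0,"tz":-0.03,"wx":0,"wy":0,"wz":0},
    {"hand":1,"tx":0.0112,"ty":0.031,"tz":0,"wx":0,"wy":0,"wz":0},
    {"hand":1,"tx":0.0112,"ty":0.031,"tz":0,"wx":0,"wy":0,"wz":0},
    {"hand":1,"tx":0.0112,"ty":0.031,"tz":0,"wx":0,"wy":0,"wz":0},
    {"hand":1,"tx":0.0112,"ty":0.031,"tz":0,"wx":0,"wy":0,"wz":0},
    {"hand":1,"tx":0,"ty":0,"tz":0,"wx":0,"wy":0,"wz":0},
    {"hand":1,"tx":0,"ty":0,"tz":0,"wx":0,"wy":0,"wz":0}
  ]
}}

```text
clock: 6.65
position: [654.5, -32.4, 99.1]
tcp_rot: [-0.0, 0.707, 0.708, -0.0]
wrist_force: [0.1, 0.8, 0.4]
gripper_width: 16.4
grip_force: 24.6
```

```bash
python3 go.py 655.4 -33 22; python3 - <<'E'
from h import *
r=read_camera("wrist");cv2.imwrite("pics/w4.png",r["img"])
for y in(3,-33,39): print(proj(r,(656,y,3)))
E
```

```text
pos [654.5 -32.4  99.1] yaw 90.1 w 16.4 grip 24.6 clk 6.65
tool delta mm [-0.6  1.  77.1]
(np.float64(326.0293279948776), np.float64(180.59803802902724))
(np.float64(325.7995902427973), np.float64(236.42493640141015))
(np.float64(326.2785710014613), np.float64(120.03130978092678))
```

View pics/w4.png

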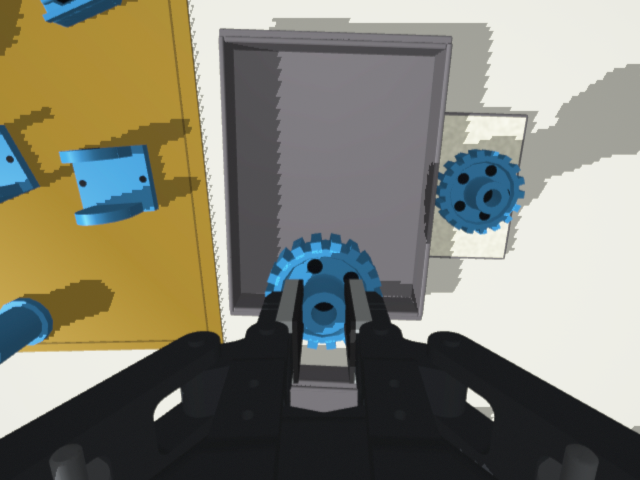

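The gear hangs level in the jaws at (325,295), over the near-right part of the gear tray (inner area about cols 232–440, rows 45–315). I lower it and release.

>>> {"name": "send_rows", "arguments": {
  "commands": [
    {"hand":1,"tx":0,"ty":0.001,"tz":0.04,"wx":0,"wy":0,"wz":0},
    {"hand":1,"tx":0,"ty":0.001,"tz":0.025,"wx":0,"wy":0,"wz":0},
    {"hand":1,"tx":0,"ty":0,"tz":0.01,"wx":0,"wy":0,"wz":0},
    {"hand":1,"tx":0,"ty":0,"tz":0.002,"wx":0,"wy":0,"wz":0},
    {"hand":1,"tx":0,"ty":0,"tz":0,"wx":0,"wy":0,"wz":0},
    {"hand":0.53,"tx":0,"ty":0,"tz":0,"wx":0,"wy":0,"wz":0},
    {"hand":0.53,"tx":0,"ty":0,"tz":0,"wx":0,"wy":0,"wz":0},
    {"hand":0.53,"tx":0,"ty":0,"tz":0,"wx":0,"wy":0,"wz":0},
    {"hand":0.53,"tx":0,"ty":0,"tz":0,"wx":0,"wy":0,"wz":0},
    {"hand":0.47,"tx":0,"ty":0,"tz":-0.03,"wx":0,"wy":0,"wz":0},
    {"hand":0.47,"tx":0,"ty":0,"tz":-0.04,"wx":0,"wy":0,"wz":0},
    {"hand":0.47,"tx":0,"ty":0,"tz":-0.01,"wx":0,"wy":0,"wz":0}
  ]
}}

```text
clock: 7.9
position: [658.0, -32.8, 106.9]
tcp_rot: [0.002, 0.707, 0.708, 0.002]
wrist_force: [1.1, -0.7, 0.5]
gripper_width: 45.4
grip_force: 0.0
```

```bash
python3 go.py 444 90 20.5
```

```text
pos [658.  -32.8 106.9] yaw 90.1 w 45.4 grip 0.0 clk 7.9
tool delta mm [ 123.1 -214.4   85.1]
```

>>> {"name": "send_rows", "arguments": {
  "commands": [
    {"hand":0.47,"tx":0.0245,"ty":-0.0425,"tz":0,"wx":0,"wy":0,"wz":0},
    {"hand":0.47,"tx":0.0245,"ty":-0.0425,"tz":0,"wx":0,"wy":0,"wz":0},
    {"hand":0.47,"tx":0.0245,"ty":-0.0425,"tz":0,"wx":0,"wy":0,"wz":0},
    {"hand":0.47,"tx":0.0245,"ty":-0.0425,"tz":0,"wx":0,"wy":0,"wz":0},
    {"hand":0.47,"tx":0.0245,"ty":-0.0425,"tz":0,"wx":0,"wy":0,"wz":0},
    {"hand":0.47,"tx":0,"ty":0,"tz":0,"wx":0,"wy":0,"wz":0},
    {"hand":0.47,"tx":0,"ty":0,"tz":0,"wx":0,"wy":0,"wz":0}
  ]
}}

```text
clock: 8.6
position: [443.7, 90.1, 102.9]
tcp_rot: [0.001, 0.706, 0.708, 0.0]
wrist_force: [0.4, -0.0, 0.2]
gripper_width: 45.7
grip_force: 0.0
```

```bash
python3 go.py 444 90 20.5
```

```text
pos [443.7  90.1 102.9] yaw 90.1 w 45.7 grip 0.0 clk 8.6
tool delta mm [-0.1  0.1 82.4]
```

Next I descend, grip and lift.

>>> {"name": "send_rows", "arguments": {
  "commands": [
    {"hand":0.47,"tx":0,"ty":0,"tz":0.04,"wx":0,"wy":0,"wz":0},
    {"hand":0.47,"tx":0,"ty":0,"tz":0.03,"wx":0,"wy":0,"wz":0},
    {"hand":0.47,"tx":0,"ty":0,"tz":0.012,"wx":0,"wy":0,"wz":0},
    {"hand":0.47,"tx":0,"ty":0,"tz":0,"wx":0,"wy":0,"wz":0},
    {"hand":1,"tx":0,"ty":0,"tz":0,"wx":0,"wy":0,"wz":0},
    {"hand":1,"tx":0,"ty":0,"tz":0,"wx":0,"wy":0,"wz":0},
    {"hand":1,"tx":0,"ty":0,"tz":0,"wx":0,"wy":0,"wz":0},
    {"hand":1,"tx":0,"ty":0,"tz":0,"wx":0,"wy":0,"wz":0},
    {"hand":1,"tx":0,"ty":0,"tz":0,"wx":0,"wy":0,"wz":0},
    {"hand":1,"tx":0,"ty":0,"tz":-0.02,"wx":0,"wy":0,"wz":0},
    {"hand":1,"tx":0,"ty":0,"tz":-0.03,"wx":0,"wy":0,"wz":0},
    {"hand":1,"tx":0,"ty":0,"tz":-0.03,"wx":0,"wy":0,"wz":0}
  ]
}}

```text
clock: 9.8
position: [443.8, 89.7, 101.9]
tcp_rot: [0.0, 0.707, 0.708, 0.0]
wrist_force: [0.9, -0.3, 0.5]
gripper_width: 16.3
grip_force: 24.5
```

```bash
python3 go.py 659 40 22
```

```text
pos [443.8  89.7 101.9] yaw 90.1 w 16.3 grip 24.5 clk 9.8
tool delta mm [-49.9 215.1  80. ]
```

>>> {"name": "send_rows", "arguments": {
  "commands": [
    {"hand":1,"tx":-0.01,"ty":0.043,"tz":0,"wx":0,"wy":0,"wz":0},
    {"hand":1,"tx":-0.01,"ty":0.043,"tz":0,"wx":0,"wy":0,"wz":0},
    {"hand":1,"tx":-0.01,"ty":0.043,"tz":0,"wx":0,"wy":0,"wz":0},
    {"hand":1,"tx":-0.01,"ty":0.043,"tz":0,"wx":0,"wy":0,"wz":0},
    {"hand":1,"tx":-0.01,"ty":0.043,"tz":0,"wx":0,"wy":0,"wz":0},
    {"hand":1,"tx":0,"ty":0,"tz":0,"wx":0,"wy":0,"wz":0},
    {"hand":1,"tx":0,"ty":0,"tz":0,"wx":0,"wy":0,"wz":0}
  ]
}}

```text
clock: 10.5
position: [659.2, 39.7, 100.0]
tcp_rot: [-0.0, 0.707, 0.707, -0.0]
wrist_force: [-0.8, 0.1, 0.1]
gripper_width: 16.0
grip_force: 24.6
```

```bash
python3 go.py 659 40 22; python3 - <<'E'
from h import *
r=read_camera("wrist");cv2.imwrite("pics/w5.png",r["img"])
E
```

```text
pos [659.2  39.7 100. ] yaw 90.0 w 16.0 grip 24.6 clk 10.5
tool delta mm [ 0.3 -0.2 78. ]
```

View pics/w5.png

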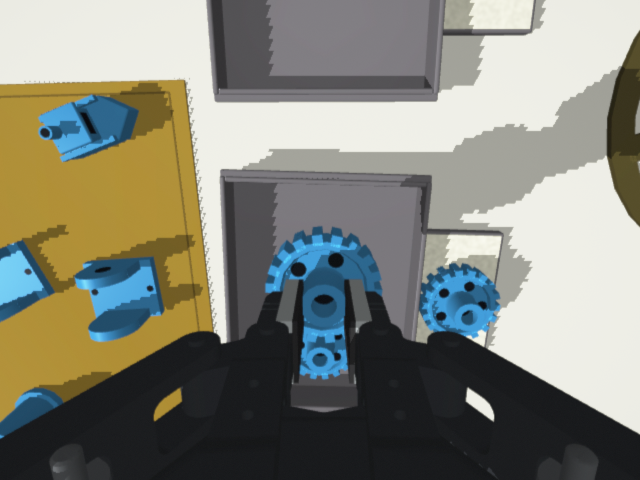

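Gear A lies flat in the tray at (320,358). Gear B is held above the other half, at (323,290). I lower and release it.

>>> {"name": "send_rows", "arguments": {
  "commands": [
    {"hand":1,"tx":0,"ty":0,"tz":0.04,"wx":0,"wy":0,"wz":0},
    {"hand":1,"tx":0,"ty":0,"tz":0.026,"wx":0,"wy":0,"wz":0},
    {"hand":1,"tx":0,"ty":0,"tz":0.01,"wx":0,"wy":0,"wz":0},
    {"hand":1,"tx":0,"ty":0,"tz":0.002,"wx":0,"wy":0,"wz":0},
    {"hand":1,"tx":0,"ty":0,"tz":0,"wx":0,"wy":0,"wz":0},
    {"hand":0.53,"tx":0,"ty":0,"tz":0,"wx":0,"wy":0,"wz":0},
    {"hand":0.53,"tx":0,"ty":0,"tz":0,"wx":0,"wy":0,"wz":0},
    {"hand":0.53,"tx":0,"ty":0,"tz":0,"wx":0,"wy":0,"wz":0},
    {"hand":0.53,"tx":0,"ty":0,"tz":0,"wx":0,"wy":0,"wz":0},
    {"hand":0.41,"tx":0,"ty":0,"tz":-0.03,"wx":0,"wy":0,"wz":0},
    {"hand":0.41,"tx":0,"ty":0,"tz":-0.04,"wx":0,"wy":0,"wz":0},
    {"hand":0.41,"tx":0,"ty":0,"tz":-0.01,"wx":0,"wy":0,"wz":0}
  ]
}}

```text
clock: 11.75
position: [660.5, 39.9, 106.9]
tcp_rot: [0.002, 0.707, 0.708, 0.002]
wrist_force: [0.6, -0.0, 0.2]
gripper_width: 50.3
grip_force: 0.0
```

>>> {"name": "send_rows", "arguments": {
  "commands": [
    {"hand":0.41,"tx":-0.0265,"ty":-0.0418,"tz":0,"wx":0,"wy":0,"wz":0},
    {"hand":0.41,"tx":-0.0265,"ty":-0.0418,"tz":0,"wx":0,"wy":0,"wz":0},
    {"hand":0.41,"tx":-0.0265,"ty":-0.0418,"tz":0,"wx":0,"wy":0,"wz":0},
    {"hand":0.41,"tx":-0.0265,"ty":-0.0418,"tz":0,"wx":0,"wy":0,"wz":0},
    {"hand":0.41,"tx":-0.0265,"ty":-0.0418,"tz":0,"wx":0,"wy":0,"wz":0},
    {"hand":0.41,"tx":0,"ty":0,"tz":0,"wx":0,"wy":0,"wz":0},
    {"hand":0.41,"tx":0,"ty":0,"tz":0,"wx":0,"wy":0,"wz":0}
  ]
}}

```text
clock: 12.45
position: [449.9, -93.4, 102.8]
tcp_rot: [0.001, 0.707, 0.707, 0.0]
wrist_force: [1.1, 0.3, -0.4]
gripper_width: 50.2
grip_force: 0.0
```

```bash
python3 go.py 450.1 -93 11; python3 - <<'E'
from h import *
r=read_camera("wrist")
m=blue(r["img"]);x,y=map(int,proj(r,(450.1,-93,42)));print(x,y)
for c,b in blobs(m,300): print(c.round(),b.tolist(),toplane(r,c,20).round())
E
```

```text
pos [449.9 -93.4 102.8] yaw 90.0 w 50.2 grip 0.0 clk 12.45
tool delta mm [ 0.4  0.1 91.8]
323 252
[320.  56.] [273, 5, 96, 106, 6501] [448.  11.  20.]
[456.  69.] [415, 22, 82, 92, 6429] [522.   5.  20.]
[632. 146.] [620, 111, 20, 66, 813] [626. -37.  20.]
[324. 241.] [298, 210, 52, 64, 2585] [450. -93.  20.]
```

>>> {"name": "send_rows", "arguments": {
  "commands": [
    {"hand":0.41,"tx":0,"ty":0,"tz":0.045,"wx":0,"wy":0,"wz":0},
    {"hand":0.41,"tx":0,"ty":0,"tz":0.03,"wx":0,"wy":0,"wz":0},
    {"hand":0.41,"tx":0,"ty":0,"tz":0.016,"wx":0,"wy":0,"wz":0},
    {"hand":0.41,"tx":0,"ty":0,"tz":0,"wx":0,"wy":0,"wz":0},
    {"hand":1,"tx":0,"ty":0,"tz":0,"wx":0,"wy":0,"wz":0},
    {"hand":1,"tx":0,"ty":0,"tz":0,"wx":0,"wy":0,"wz":0},
    {"hand":1,"tx":0,"ty":0,"tz":0,"wx":0,"wy":0,"wz":0},
    {"hand":1,"tx":0,"ty":0,"tz":0,"wx":0,"wy":0,"wz":0},
    {"hand":1,"tx":0,"ty":0,"tz":0,"wx":0,"wy":0,"wz":0},
    {"hand":1,"tx":0,"ty":0,"tz":-0.025,"wx":0,"wy":0,"wz":0},
    {"hand":1,"tx":0,"ty":0,"tz":-0.035,"wx":0,"wy":0,"wz":0},
    {"hand":1,"tx":0,"ty":0,"tz":-0.035,"wx":0,"wy":0,"wz":0}
  ]
}}

```text
clock: 13.7
position: [449.8, -92.7, 107.8]
tcp_rot: [-0.0, 0.707, 0.707, -0.0]
wrist_force: [1.4, 0.0, -0.2]
gripper_width: 25.4
grip_force: 24.7
```

```bash
python3 go.py 657 198 12
```

```text
pos [449.8 -92.7 107.8] yaw 90.1 w 25.4 grip 24.7 clk 13.7
tool delta mm [290.5 207.6  95.7]
```

>>> {"name": "send_rows", "arguments": {
  "commands": [
    {"hand":1,"tx":0.0363,"ty":0.0259,"tz":0,"wx":0,"wy":0,"wz":0},
    {"hand":1,"tx":0.0363,"ty":0.0259,"tz":0,"wx":0,"wy":0,"wz":0},
    {"hand":1,"tx":0.0363,"ty":0.0259,"tz":0,"wx":0,"wy":0,"wz":0},
    {"hand":1,"tx":0.0363,"ty":0.0259,"tz":0,"wx":0,"wy":0,"wz":0},
    {"hand":1,"tx":0.0363,"ty":0.0259,"tz":0,"wx":0,"wy":0,"wz":0},
    {"hand":1,"tx":0.0363,"ty":0.0259,"tz":0,"wx":0,"wy":0,"wz":0},
    {"hand":1,"tx":0.0363,"ty":0.0259,"tz":0,"wx":0,"wy":0,"wz":0},
    {"hand":1,"tx":0.0363,"ty":0.0259,"tz":0,"wx":0,"wy":0,"wz":0},
    {"hand":1,"tx":0,"ty":0,"tz":0,"wx":0,"wy":0,"wz":0},
    {"hand":1,"tx":0,"ty":0,"tz":0,"wx":0,"wy":0,"wz":0}
  ]
}}

```text
clock: 14.7
position: [656.9, 198.5, 105.9]
tcp_rot: [-0.0, 0.706, 0.708, -0.0]
wrist_force: [-1.7, -0.7, 0.1]
gripper_width: 25.0
grip_force: 24.8
```

```bash
python3 go.py 657 198 12; python3 - <<'E'
from h import *
r=read_camera("wrist");cv2.imwrite("pics/w6.png",r["img"])
E
```

```text
pos [656.9 198.5 105.9] yaw 90.1 w 25.0 grip 24.8 clk 14.7
tool delta mm [-0.4  0.2 93.9]
```

View pics/w6.png

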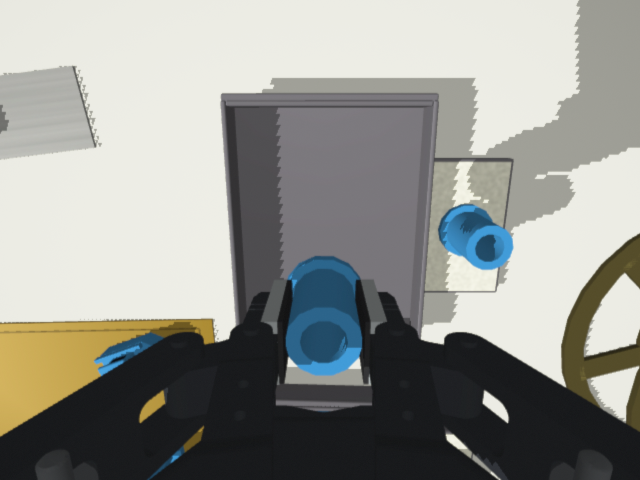

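The sleeve is held upright at (323,330) over the sleeve tray. I lower and release it.

>>> {"name": "send_rows", "arguments": {
  "commands": [
    {"hand":1,"tx":0,"ty":0,"tz":0.045,"wx":0,"wy":0,"wz":0},
    {"hand":1,"tx":0,"ty":0,"tz":0.034,"wx":0,"wy":0,"wz":0},
    {"hand":1,"tx":0,"ty":0,"tz":0.012,"wx":0,"wy":0,"wz":0},
    {"hand":1,"tx":0,"ty":0,"tz":0.003,"wx":0,"wy":0,"wz":0},
    {"hand":1,"tx":0,"ty":0,"tz":0,"wx":0,"wy":0,"wz":0},
    {"hand":0.5,"tx":0,"ty":0,"tz":0,"wx":0,"wy":0,"wz":0},
    {"hand":0.5,"tx":0,"ty":0,"tz":0,"wx":0,"wy":0,"wz":0},
    {"hand":0.5,"tx":0,"ty":0,"tz":0,"wx":0,"wy":0,"wz":0},
    {"hand":0.5,"tx":0,"ty":0,"tz":0,"wx":0,"wy":0,"wz":0},
    {"hand":0.29,"tx":0,"ty":0,"tz":-0.035,"wx":0,"wy":0,"wz":0},
    {"hand":0.29,"tx":0,"ty":0,"tz":-0.045,"wx":0,"wy":0,"wz":0},
    {"hand":0.29,"tx":0,"ty":0,"tz":-0.015,"wx":0,"wy":0,"wz":0}
  ]
}}

```text
clock: 15.95
position: [658.4, 198.2, 112.3]
tcp_rot: [0.002, 0.707, 0.708, 0.002]
wrist_force: [-0.4, -0.0, 1.2]
gripper_width: 60.5
grip_force: 0.0
```

```bash
python3 go.py 448.8 9.8 7
```

```text
pos [658.4 198.2 112.3] yaw 90.1 w 60.5 grip 0.0 clk 15.95
tool delta mm [-188.2 -210.4  103.9]
```

>>> {"name": "send_rows", "arguments": {
  "commands": [
    {"hand":0.29,"tx":-0.0314,"ty":-0.0347,"tz":0,"wx":0,"wy":0,"wz":0},
    {"hand":0.29,"tx":-0.0314,"ty":-0.0347,"tz":0,"wx":0,"wy":0,"wz":0},
    {"hand":0.29,"tx":-0.0314,"ty":-0.0347,"tz":0,"wx":0,"wy":0,"wz":0},
    {"hand":0.29,"tx":-0.0314,"ty":-0.0347,"tz":0,"wx":0,"wy":0,"wz":0},
    {"hand":0.29,"tx":-0.0314,"ty":-0.0347,"tz":0,"wx":0,"wy":0,"wz":0},
    {"hand":0.29,"tx":-0.0314,"ty":-0.0347,"tz":0,"wx":0,"wy":0,"wz":0},
    {"hand":0.29,"tx":0,"ty":0,"tz":0,"wx":0,"wy":0,"wz":1},
    {"hand":0.29,"tx":0,"ty":0,"tz":0,"wx":0,"wy":0,"wz":1},
    {"hand":0.29,"tx":0,"ty":0,"tz":0,"wx":0,"wy":0,"wz":1},
    {"hand":0.29,"tx":0,"ty":0,"tz":0,"wx":0,"wy":0,"wz":1},
    {"hand":0.29,"tx":0,"ty":0,"tz":0,"wx":0,"wy":0,"wz":1},
    {"hand":0.29,"tx":0,"ty":0,"tz":0,"wx":0,"wy":0,"wz":1}
  ]
}}

```text
clock: 17.15
position: [448.9, 9.2, 107.3]
tcp_rot: [0.0, 0.867, 0.499, 0.0]
wrist_force: [0.4, -0.1, 0.9]
gripper_width: 60.5
grip_force: 0.0
```

>>> {"name": "send_rows", "arguments": {
  "commands": [
    {"hand":0.29,"tx":0,"ty":0,"tz":0,"wx":0,"wy":0,"wz":1},
    {"hand":0.29,"tx":0,"ty":0,"tz":0,"wx":0,"wy":0,"wz":1},
    {"hand":0.29,"tx":0,"ty":0,"tz":0,"wx":0,"wy":0,"wz":1},
    {"hand":0.29,"tx":0,"ty":0,"tz":0,"wx":0,"wy":0,"wz":1},
    {"hand":0.29,"tx":0,"ty":0,"tz":0,"wx":0,"wy":0,"wz":1},
    {"hand":0.29,"tx":0,"ty":0,"tz":0,"wx":0,"wy":0,"wz":1},
    {"hand":0.29,"tx":0,"ty":0,"tz":0,"wx":0,"wy":0,"wz":1},
    {"hand":0.29,"tx":0,"ty":0,"tz":0,"wx":0,"wy":0,"wz":0.8},
    {"hand":0.29,"tx":0,"ty":0,"tz":0,"wx":0,"wy":0,"wz":0},
    {"hand":0.29,"tx":0,"ty":0,"tz":0,"wx":0,"wy":0,"wz":0}
  ]
}}

```text
clock: 18.15
position: [448.9, 9.2, 107.3]
tcp_rot: [0.0, 0.983, 0.184, 0.0]
wrist_force: [0.1, 0.2, 0.2]
gripper_width: 60.9
grip_force: 0.0
```

```bash
python3 go.py 448.8 9.8 7; python3 - <<'E'
from h import *
r=read_camera("wrist");cv2.imwrite("pics/w7.png",r["img"]);print(proj(r,(448.8,9.8,8)))
E
```

```text
pos [448.9   9.2 107.3] yaw 21.2 w 60.9 grip 0.0 clk 18.15
tool delta mm [ 1.000e-01 -6.000e-01  1.003e+02]
(np.float64(322.2527993121508), np.float64(234.1709114864926))
```

View pics/w7.png

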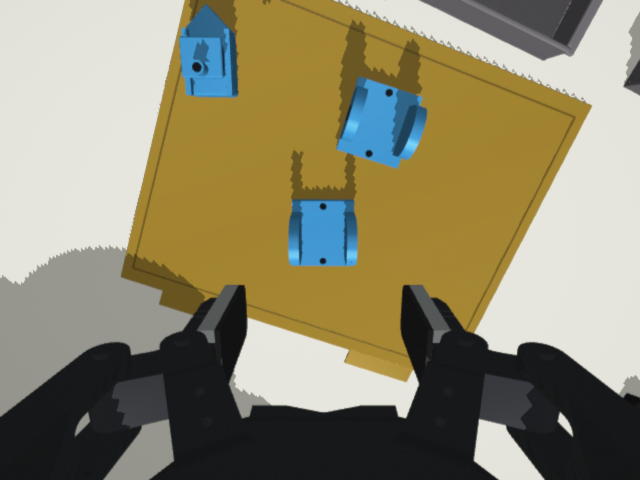

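The bracket holes at (323,206) and (323,261) are square to the tool and centred. I descend, grip and lift.

>>> {"name": "send_rows", "arguments": {
  "commands": [
    {"hand":0.29,"tx":0,"ty":0,"tz":0.045,"wx":0,"wy":0,"wz":0},
    {"hand":0.29,"tx":0,"ty":0,"tz":0.035,"wx":0,"wy":0,"wz":0},
    {"hand":0.29,"tx":0,"ty":0,"tz":0.015,"wx":0,"wy":0,"wz":0},
    {"hand":0.29,"tx":0,"ty":0,"tz":0.005,"wx":0,"wy":0,"wz":0},
    {"hand":1,"tx":0,"ty":0,"tz":0,"wx":0,"wy":0,"wz":0},
    {"hand":1,"tx":0,"ty":0,"tz":0,"wx":0,"wy":0,"wz":0},
    {"hand":1,"tx":0,"ty":0,"tz":0,"wx":0,"wy":0,"wz":0},
    {"hand":1,"tx":0,"ty":0,"tz":0,"wx":0,"wy":0,"wz":0},
    {"hand":1,"tx":0,"ty":0,"tz":0,"wx":0,"wy":0,"wz":0},
    {"hand":1,"tx":0,"ty":0,"tz":-0.02,"wx":0,"wy":0,"wz":0},
    {"hand":1,"tx":0,"ty":0,"tz":-0.04,"wx":0,"wy":0,"wz":0},
    {"hand":1,"tx":0,"ty":0,"tz":-0.04,"wx":0,"wy":0,"wz":0}
  ],
  "force": 20
}}

```text
clock: 19.4
position: [448.4, 9.3, 108.5]
tcp_rot: [-0.0, 0.983, 0.183, -0.001]
wrist_force: [1.4, -0.4, -0.1]
gripper_width: 39.4
grip_force: 21.6
```

```bash
python3 go.py 654 -238 8
```

```text
pos [448.4   9.3 108.5] yaw 21.1 w 39.4 grip 21.6 clk 19.4
tool delta mm [103.  304.7 100.2]
```

>>> {"name": "send_rows", "arguments": {
  "commands": [
    {"hand":1,"tx":0,"ty":0,"tz":0,"wx":0,"wy":0,"wz":-1},
    {"hand":1,"tx":0,"ty":0,"tz":0,"wx":0,"wy":0,"wz":-1},
    {"hand":1,"tx":0,"ty":0,"tz":0,"wx":0,"wy":0,"wz":-1},
    {"hand":1,"tx":0,"ty":0,"tz":0,"wx":0,"wy":0,"wz":-1},
    {"hand":1,"tx":0,"ty":0,"tz":0,"wx":0,"wy":0,"wz":-1},
    {"hand":1,"tx":0,"ty":0,"tz":0,"wx":0,"wy":0,"wz":-1},
    {"hand":1,"tx":0,"ty":0,"tz":0,"wx":0,"wy":0,"wz":-1},
    {"hand":1,"tx":0,"ty":0,"tz":0,"wx":0,"wy":0,"wz":-1},
    {"hand":1,"tx":0,"ty":0,"tz":0,"wx":0,"wy":0,"wz":-1},
    {"hand":1,"tx":0,"ty":0,"tz":0,"wx":0,"wy":0,"wz":-1},
    {"hand":1,"tx":0,"ty":0,"tz":0,"wx":0,"wy":0,"wz":-1},
    {"hand":1,"tx":0,"ty":0,"tz":0,"wx":0,"wy":0,"wz":-1}
  ]
}}

```text
clock: 20.6
position: [449.0, 9.2, 107.5]
tcp_rot: [0.0, 0.759, 0.651, 0.0]
wrist_force: [1.1, 0.5, 0.3]
gripper_width: 39.6
grip_force: 21.6
```

>>> {"name": "send_rows", "arguments": {
  "commands": [
    {"hand":1,"tx":0,"ty":0,"tz":0,"wx":0,"wy":0,"wz":-1},
    {"hand":1,"tx":0,"ty":0,"tz":0,"wx":0,"wy":0,"wz":-0.8},
    {"hand":1,"tx":-0.0356,"ty":0.0293,"tz":0,"wx":0,"wy":0,"wz":0},
    {"hand":1,"tx":-0.0356,"ty":0.0293,"tz":0,"wx":0,"wy":0,"wz":0},
    {"hand":1,"tx":-0.0356,"ty":0.0293,"tz":0,"wx":0,"wy":0,"wz":0},
    {"hand":1,"tx":-0.0356,"ty":0.0293,"tz":0,"wx":0,"wy":0,"wz":0},
    {"hand":1,"tx":-0.0356,"ty":0.0293,"tz":0,"wx":0,"wy":0,"wz":0},
    {"hand":1,"tx":-0.0356,"ty":0.0293,"tz":0,"wx":0,"wy":0,"wz":0},
    {"hand":1,"tx":-0.0356,"ty":0.0293,"tz":0,"wx":0,"wy":0,"wz":0},
    {"hand":1,"tx":0,"ty":0,"tz":0,"wx":0,"wy":0,"wz":0},
    {"hand":1,"tx":0,"ty":0,"tz":0,"wx":0,"wy":0,"wz":0}
  ]
}}

```text
clock: 21.7
position: [654.2, -240.3, 106.4]
tcp_rot: [-0.001, 0.707, 0.707, -0.0]
wrist_force: [-0.5, 0.7, -0.4]
gripper_width: 39.7
grip_force: 21.6
```

```bash
python3 go.py 653 -240 8; python3 - <<'E'
from h import *
r=read_camera("wrist");cv2.imwrite("pics/w8.png",r["img"]);print(proj(r,(654,-204,3)),proj(r,(653,-240,3)))
for u,v in ((220,100),(440,100),(240,330),(420,330)): print((u,v),toplane(r,(u,v),25).round(1))
E
```

```text
pos [ 654.2 -240.3  106.4] yaw 90.0 w 39.7 grip 21.6 clk 21.7
tool delta mm [ 0.2 -1.1 98.4]
(np.float64(323.27747602238344), np.float64(177.73998115574773)) (np.float64(321.72978512238717), np.float64(232.19802157520735))
(220, 100) [ 597.2 -158.5   25. ]
(440, 100) [ 718.2 -158.4   25. ]
(240, 330) [ 600.  -299.9   25. ]
(420, 330) [ 716.9 -299.7   25. ]
```

View pics/w8.png

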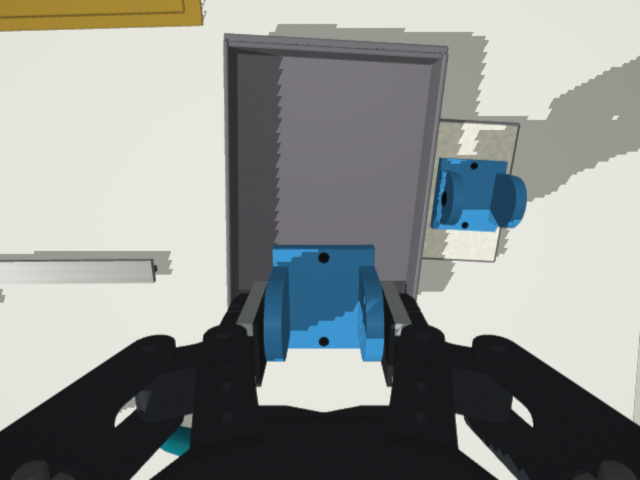

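The bracket is held level at (323,300) over the bracket tray, whose rim corners are at (228,35) and (447,47). I'll check its fit before lowering.

```bash
python3 - <<'E'
from h import *
r=read_camera("wrist")
for u,v,z in ((227,35,25),(447,47,25),(228,290,25),(424,260,25),(416,293,3),(240,53,3),(434,62,3)): print((u,v),toplane(r,(u,v),z).round(1))
E
```

```text
(227, 35) [ 602.8 -125.2   25. ]
(447, 47) [ 719.6 -130.8   25. ]
(228, 290) [ 593.8 -271.2   25. ]
(424, 260) [ 716.  -250.9   25. ]
(416, 293) [ 718.2 -283.     3. ]
(240, 53) [ 604.7 -130.2    3. ]
(434, 62) [ 719.1 -134.9    3. ]
```

>>> {"name": "send_rows", "arguments": {
  "commands": [
    {"hand":1,"tx":-0.002,"ty":0.002,"tz":0.045,"wx":0,"wy":0,"wz":0},
    {"hand":1,"tx":0,"ty":0,"tz":0.036,"wx":0,"wy":0,"wz":0},
    {"hand":1,"tx":0,"ty":0,"tz":0.014,"wx":0,"wy":0,"wz":0},
    {"hand":1,"tx":0,"ty":0,"tz":0.003,"wx":0,"wy":0,"wz":0},
    {"hand":1,"tx":0,"ty":0,"tz":0,"wx":0,"wy":0,"wz":0},
    {"hand":0.36,"tx":0,"ty":0,"tz":0,"wx":0,"wy":0,"wz":0},
    {"hand":0.36,"tx":0,"ty":0,"tz":0,"wx":0,"wy":0,"wz":0},
    {"hand":0.36,"tx":0,"ty":0,"tz":0,"wx":0,"wy":0,"wz":0},
    {"hand":0.36,"tx":0,"ty":0,"tz":0,"wx":0,"wy":0,"wz":0},
    {"hand":0.29,"tx":0,"ty":0,"tz":-0.03,"wx":0,"wy":0,"wz":0},
    {"hand":0.29,"tx":0,"ty":0,"tz":-0.04,"wx":0,"wy":0,"wz":0},
    {"hand":0.29,"tx":0,"ty":0,"tz":-0.03,"wx":0,"wy":0,"wz":0}
  ]
}}

```text
clock: 23.0
position: [656.6, -241.9, 111.7]
tcp_rot: [0.001, 0.707, 0.707, 0.0]
wrist_force: [0.7, 0.2, 0.3]
gripper_width: 60.7
grip_force: 0.0
```

```bash
python3 go.py 525.6 3.2 7
```

```text
pos [ 656.6 -241.9  111.7] yaw 90.1 w 60.7 grip 0.0 clk 23.0
tool delta mm [ 245.3 -130.8  104.4]
```

>>> {"name": "send_rows", "arguments": {
  "commands": [
    {"hand":0.29,"tx":0.0408,"ty":-0.0217,"tz":0,"wx":0,"wy":0,"wz":0},
    {"hand":0.29,"tx":0.0408,"ty":-0.0217,"tz":0,"wx":0,"wy":0,"wz":0},
    {"hand":0.29,"tx":0.0408,"ty":-0.0217,"tz":0,"wx":0,"wy":0,"wz":0},
    {"hand":0.29,"tx":0.0408,"ty":-0.0217,"tz":0,"wx":0,"wy":0,"wz":0},
    {"hand":0.29,"tx":0.0408,"ty":-0.0217,"tz":0,"wx":0,"wy":0,"wz":0},
    {"hand":0.29,"tx":0.0408,"ty":-0.0217,"tz":0,"wx":0,"wy":0,"wz":0},
    {"hand":0.29,"tx":0,"ty":0,"tz":0,"wx":0,"wy":0,"wz":1},
    {"hand":0.29,"tx":0,"ty":0,"tz":0,"wx":0,"wy":0,"wz":1},
    {"hand":0.29,"tx":0,"ty":0,"tz":0,"wx":0,"wy":0,"wz":1},
    {"hand":0.29,"tx":0,"ty":0,"tz":0,"wx":0,"wy":0,"wz":1},
    {"hand":0.29,"tx":0,"ty":0,"tz":0,"wx":0,"wy":0,"wz":1},
    {"hand":0.29,"tx":0,"ty":0,"tz":0,"wx":0,"wy":0,"wz":1}
  ]
}}

```text
clock: 24.2
position: [525.9, 2.9, 109.5]
tcp_rot: [0.0, 0.867, 0.499, 0.0]
wrist_force: [-0.1, 0.5, -0.5]
gripper_width: 60.4
grip_force: 0.0
```

>>> {"name": "send_rows", "arguments": {
  "commands": [
    {"hand":0.29,"tx":0,"ty":0,"tz":0,"wx":0,"wy":0,"wz":1},
    {"hand":0.29,"tx":0,"ty":0,"tz":0,"wx":0,"wy":0,"wz":1},
    {"hand":0.29,"tx":0,"ty":0,"tz":0,"wx":0,"wy":0,"wz":1},
    {"hand":0.29,"tx":0,"ty":0,"tz":0,"wx":0,"wy":0,"wz":1},
    {"hand":0.29,"tx":0,"ty":0,"tz":0,"wx":0,"wy":0,"wz":1},
    {"hand":0.29,"tx":0,"ty":0,"tz":0,"wx":0,"wy":0,"wz":1},
    {"hand":0.29,"tx":0,"ty":0,"tz":0,"wx":0,"wy":0,"wz":1},
    {"hand":0.29,"tx":0,"ty":0,"tz":0,"wx":0,"wy":0,"wz":1},
    {"hand":0.29,"tx":0,"ty":0,"tz":0,"wx":0,"wy":0,"wz":1},
    {"hand":0.29,"tx":0,"ty":0,"tz":0,"wx":0,"wy":0,"wz":1},
    {"hand":0.29,"tx":0,"ty":0,"tz":0,"wx":0,"wy":0,"wz":1},
    {"hand":0.29,"tx":0,"ty":0,"tz":0,"wx":0,"wy":0,"wz":0.25}
  ]
}}

```text
clock: 25.4
position: [525.9, 2.9, 109.5]
tcp_rot: [0.0, 0.999, 0.032, 0.0]
wrist_force: [-0.3, 0.1, -0.4]
gripper_width: 60.5
grip_force: 0.0
```

```bash
python3 go.py 525.6 3.2 7; python3 - <<'E'
from h import *
r=read_camera("wrist");cv2.imwrite("pics/w9.png",r["img"]);print(proj(r,(525.6,3.2,8)))
E
```

```text
pos [525.9   2.9 109.5] yaw 3.7 w 60.5 grip 0.0 clk 25.4
tool delta mm [ -0.3  -0.4 102.5]
(np.float64(322.6114755136792), np.float64(233.86973128882633))
```

View pics/w9.png

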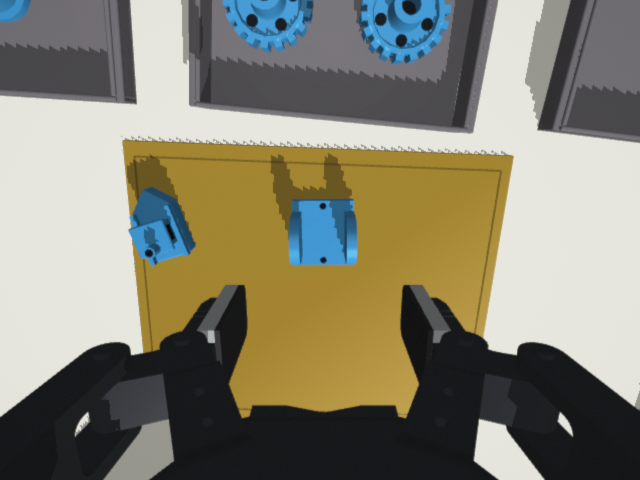

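Bracket A is square and centred, with holes at (323,206) and (323,260). Both gears lie side by side in the tray at (265,10) and (405,15). I descend and grip.

>>> {"name": "send_rows", "arguments": {
  "commands": [
    {"hand":0.29,"tx":0,"ty":0,"tz":0.045,"wx":0,"wy":0,"wz":0},
    {"hand":0.29,"tx":0,"ty":0,"tz":0.035,"wx":0,"wy":0,"wz":0},
    {"hand":0.29,"tx":0,"ty":0,"tz":0.015,"wx":0,"wy":0,"wz":0},
    {"hand":0.29,"tx":0,"ty":0,"tz":0.007,"wx":0,"wy":0,"wz":0},
    {"hand":1,"tx":0,"ty":0,"tz":0,"wx":0,"wy":0,"wz":0},
    {"hand":1,"tx":0,"ty":0,"tz":0,"wx":0,"wy":0,"wz":0},
    {"hand":1,"tx":0,"ty":0,"tz":0,"wx":0,"wy":0,"wz":0},
    {"hand":1,"tx":0,"ty":0,"tz":0,"wx":0,"wy":0,"wz":0},
    {"hand":1,"tx":0,"ty":0,"tz":0,"wx":0,"wy":0,"wz":0},
    {"hand":1,"tx":0,"ty":0,"tz":-0.02,"wx":0,"wy":0,"wz":0},
    {"hand":1,"tx":0,"ty":0,"tz":-0.04,"wx":0,"wy":0,"wz":0},
    {"hand":1,"tx":0,"ty":0,"tz":-0.04,"wx":0,"wy":0,"wz":0}
  ]
}}

```text
clock: 26.65
position: [525.3, 3.0, 108.3]
tcp_rot: [-0.0, 0.999, 0.033, -0.001]
wrist_force: [1.0, -0.6, -0.2]
gripper_width: 39.4
grip_force: 22.3
```

>>> {"name": "send_rows", "arguments": {
  "commands": [
    {"hand":1,"tx":0,"ty":0,"tz":0,"wx":0,"wy":0,"wz":-1},
    {"hand":1,"tx":0,"ty":0,"tz":0,"wx":0,"wy":0,"wz":-1},
    {"hand":1,"tx":0,"ty":0,"tz":0,"wx":0,"wy":0,"wz":-1},
    {"hand":1,"tx":0,"ty":0,"tz":0,"wx":0,"wy":0,"wz":-1},
    {"hand":1,"tx":0,"ty":0,"tz":0,"wx":0,"wy":0,"wz":-1},
    {"hand":1,"tx":0,"ty":0,"tz":0,"wx":0,"wy":0,"wz":-1},
    {"hand":1,"tx":0,"ty":0,"tz":0,"wx":0,"wy":0,"wz":-1},
    {"hand":1,"tx":0,"ty":0,"tz":0,"wx":0,"wy":0,"wz":-1},
    {"hand":1,"tx":0,"ty":0,"tz":0,"wx":0,"wy":0,"wz":-1},
    {"hand":1,"tx":0,"ty":0,"tz":0,"wx":0,"wy":0,"wz":-1},
    {"hand":1,"tx":0,"ty":0,"tz":0,"wx":0,"wy":0,"wz":-1},
    {"hand":1,"tx":0,"ty":0,"tz":0,"wx":0,"wy":0,"wz":-1}
  ]
}}

```text
clock: 27.85
position: [525.9, 2.9, 107.5]
tcp_rot: [0.0, 0.848, 0.53, 0.0]
wrist_force: [-0.3, 0.1, -0.1]
gripper_width: 39.6
grip_force: 22.3
```

>>> {"name": "send_rows", "arguments": {
  "commands": [
    {"hand":1,"tx":0,"ty":0,"tz":0,"wx":0,"wy":0,"wz":-1},
    {"hand":1,"tx":0,"ty":0,"tz":0,"wx":0,"wy":0,"wz":-1},
    {"hand":1,"tx":0,"ty":0,"tz":0,"wx":0,"wy":0,"wz":-1},
    {"hand":1,"tx":0,"ty":0,"tz":0,"wx":0,"wy":0,"wz":-1},
    {"hand":1,"tx":0,"ty":0,"tz":0,"wx":0,"wy":0,"wz":-1},
    {"hand":1,"tx":0,"ty":0,"tz":0,"wx":0,"wy":0,"wz":-0.25},
    {"hand":1,"tx":-0.0347,"ty":0.0268,"tz":0,"wx":0,"wy":0,"wz":0},
    {"hand":1,"tx":-0.0347,"ty":0.0268,"tz":0,"wx":0,"wy":0,"wz":0},
    {"hand":1,"tx":-0.0347,"ty":0.0268,"tz":0,"wx":0,"wy":0,"wz":0},
    {"hand":1,"tx":-0.0347,"ty":0.0268,"tz":0,"wx":0,"wy":0,"wz":0},
    {"hand":1,"tx":-0.0347,"ty":0.0268,"tz":0,"wx":0,"wy":0,"wz":0},
    {"hand":1,"tx":0,"ty":0,"tz":0,"wx":0,"wy":0,"wz":0}
  ]
}}

```text
clock: 29.05
position: [661.7, -174.6, 106.2]
tcp_rot: [0.0, 0.708, 0.706, -0.0]
wrist_force: [0.3, 1.0, -0.1]
gripper_width: 39.8
grip_force: 22.3
```

```bash
python3 go.py 660 -170 8.3; python3 - <<'E'
from h import *
r=read_camera("wrist");cv2.imwrite("pics/w10.png",r["img"])
E
```

```text
pos [ 661.7 -174.6  106.2] yaw 89.8 w 39.8 grip 22.3 clk 29.05
tool delta mm [ 4.7 -1.7 97.9]
```

View pics/w10.png

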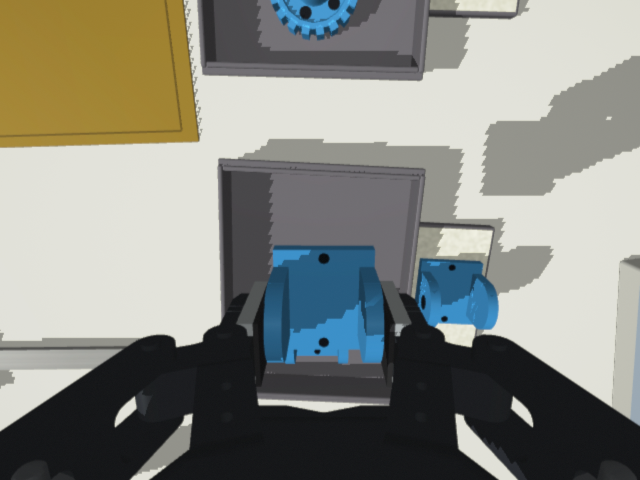

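Bracket A is held level at (323,300) over the free half of the bracket tray. I lower and release it.

>>> {"name": "send_rows", "arguments": {
  "commands": [
    {"hand":1,"tx":0.001,"ty":0,"tz":0.045,"wx":0,"wy":0,"wz":0},
    {"hand":1,"tx":0,"ty":0,"tz":0.036,"wx":0,"wy":0,"wz":0},
    {"hand":1,"tx":0,"ty":0,"tz":0.014,"wx":0,"wy":0,"wz":0},
    {"hand":1,"tx":0,"ty":0,"tz":0.003,"wx":0,"wy":0,"wz":0},
    {"hand":1,"tx":0,"ty":0,"tz":0,"wx":0,"wy":0,"wz":0},
    {"hand":0.36,"tx":0,"ty":0,"tz":0,"wx":0,"wy":0,"wz":0},
    {"hand":0.36,"tx":0,"ty":0,"tz":0,"wx":0,"wy":0,"wz":0},
    {"hand":0.36,"tx":0,"ty":0,"tz":0,"wx":0,"wy":0,"wz":0},
    {"hand":0.36,"tx":0,"ty":0,"tz":0,"wx":0,"wy":0,"wz":0},
    {"hand":0.29,"tx":0,"ty":0,"tz":-0.03,"wx":0,"wy":0,"wz":0},
    {"hand":0.29,"tx":0,"ty":0,"tz":-0.04,"wx":0,"wy":0,"wz":0},
    {"hand":0.29,"tx":0,"ty":0,"tz":-0.04,"wx":0,"wy":0,"wz":0}
  ]
}}

```text
clock: 30.3
position: [659.7, -169.4, 120.5]
tcp_rot: [-0.0, 0.707, 0.707, -0.0]
wrist_force: [0.0, -1.2, -0.5]
gripper_width: 60.9
grip_force: 0.0
```

>>> {"name": "send_rows", "arguments": {
  "commands": [
    {"hand":0.29,"tx":0,"ty":0,"tz":-0.04,"wx":0,"wy":0,"wz":0},
    {"hand":0.29,"tx":0,"ty":-0.03,"tz":-0.04,"wx":0,"wy":0,"wz":0},
    {"hand":0.29,"tx":0,"ty":-0.04,"tz":-0.03,"wx":0,"wy":0,"wz":0},
    {"hand":0.29,"tx":0,"ty":-0.045,"tz":0,"wx":0,"wy":0,"wz":0},
    {"hand":0.29,"tx":0,"ty":-0.045,"tz":0,"wx":0,"wy":0,"wz":0},
    {"hand":0.29,"tx":0,"ty":-0.045,"tz":0,"wx":0,"wy":0,"wz":0},
    {"hand":0.29,"tx":0,"ty":-0.045,"tz":0,"wx":0,"wy":0,"wz":0},
    {"hand":0.29,"tx":0,"ty":0,"tz":0,"wx":0,"wy":0,"wz":0},
    {"hand":0.29,"tx":0,"ty":0,"tz":0,"wx":0,"wy":0,"wz":0}
  ]
}}

```text
clock: 31.2
position: [409.9, -169.9, 230.1]
tcp_rot: [0.001, 0.707, 0.707, 0.0]
wrist_force: [0.9, 0.4, 0.0]
gripper_width: 60.8
grip_force: 0.0
```

```bash
python3 go.py 450 -170 200; python3 - <<'E'
from h import *
t=read_camera("top")["img"][90:330,150:470];s=read_camera("scene")["img"][120:480,200:560]
a=cv2.resize(t,(427,320),interpolation=cv2.INTER_CUBIC);b=cv2.resize(s,(320,320));i=np.hstack([a,b]);cv2.imwrite("pics/fin.png",cv2.convertScaleAbs(i,alpha=1.4,beta=20))
E
```

```text
pos [ 409.9 -169.9  230.1] yaw 90.0 w 60.8 grip 0.0 clk 31.2
tool delta mm [-0.  40.1 30.2]
```

View pics/fin.png

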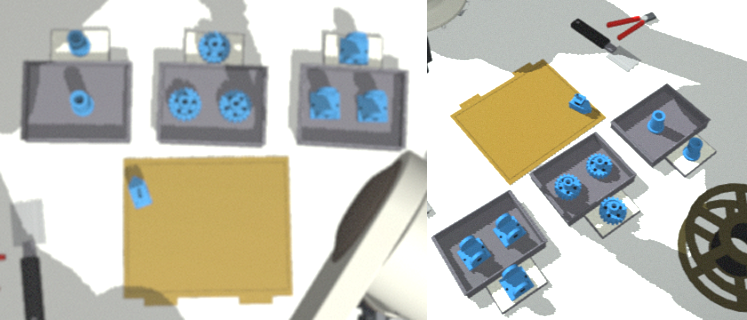

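Every part stands upright and flat in the tray with its matching sample. The boat and the scraper haven't moved.

```bash
python3 -c "from rig import *; print(finish_job())"
```

```text
the job is handed in; nothing more can be done
None
```

The job is handed in after about 31 s of robot time: the final camera check showed both gears, both brackets and the sleeve upright in their matching trays, with the boat and scraper where they were.

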